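# Set and lock a shielding-gas metering valve

### The arm

A 6-joint arm with a two-finger parallel gripper is mounted at the origin on the work surface; the furniture and walls round the work are solid. World frame = base frame: x ahead of the robot, y to its left, z up, the work surface at z = 0. Lengths are in m, angles in degrees, forces in N, time in s.
With the tool pointing down it reaches from about 0.3 to 0.75 m from the base axis. Payload 8.5 kg.
Tool frame: the origin (TCP) lies between the finger pads; the fingertips stand ahead of it and the grasp point (between the pads) lies 8 mm behind it (env.tcp_to_tips is the z of the fingertips in the tool frame, in m); z points along the fingers, x is the direction in which the jaws open and shut, and the axes are right-handed (so a half turn about z gives the same grasp; the last joint's range is limited). The gripper opens to 85 mm and grips with 20 to 120 N. Pads are 22 mm wide; open, the fingers measure 114 mm over their backs; the gripper's body (76 mm by 85 mm) begins 54 mm behind the grasp point. The pads swing forward as they close: fully open they stand 13 mm farther back than shut.
Start: joints at [-77.653, 21.807, 74.336, -0, 83.858, -12.336], TCP at [0.23, -0.5, 0.242] pointing down, gripper open.
Joint ranges: [-178.18, 178.18], [-50.72, 133.34], [12.68, 142.11], [-81.47, 261.47], [9.98, 163.14], [-165.26, 165.26]. Speed limits (degrees/s): [136.94, 136.94, 180, 180, 180, 180].

### API

Orientations are given as a 3x3 rotation matrix whose columns are the frame's x, y, z axes.
In Python, from rig import observe, viewer, env gives the robot as it stands.
- The arm moves only by the tool jog_arm, never from a script. Its arguments are lists of equal length, an entry for each row: "dr": the turn, a rotation vector about the tool's x, y, z in rad, a list of three; "slide": the shift along the tool's x, y, z in m, a list of three; "gripper": the opening, from -1 (shut) to 1 (fully open), so that 0 is half open. In form: {"dr": [[rx, ry, rz], ...], "slide": [[dx, dy, dz], ...], "gripper": [gripper, ...]}. A call has exactly 10 rows; each row shifts and turns the commanded pose from where the row before left it, along the tool's axes as they then stand; what a row does not reach is not made up. A row lasts 1/10 s, in which the tool goes at most 50 mm and 8.59 degrees, less where a joint would pass 70% of its speed; a pose out of reach is approached as far as the arm can. A call is refused whole if a number of a shift passes 0.05 or a number of a turn 0.15, either way. A call with a gripper value outside its range is refused whole. The fingers move at their own pace and stop on an object; "force" is the grip in N (left out, the last holds). Time passes only in rows, so rows that do not move let the fingers close, or fill a call up. It gives the time, the measured TCP pose, the force and the opening at its end, in the units of the state.
- observe(): the state, without advancing time (a new reading comes with each control period).
- viewer.get_image(name): name is "scene" or "side" or "wrist"; returns a dict with "pixels" (420x560x3 uint8, blue, green, red), "camera_matrix" (3x3 intrinsics, pixels), "R" (3x3) and "t" (3): a world point X has camera coordinates R X + t. Camera axes: x right, y down, z forward; pixel columns grow to the right and rows downward; lengths in m; the calibration is good to about 2 mm. A picture is of the moment at which its call begins. There is no depth.
- env.close_job(): hands the job in, once; it reports no verdict.
The state is a dict: "time_s": time; "q": joint angles; "qvel": joint speeds; "joint_efforts": joint torques, N m; "position": TCP position; "tool_rot": TCP orientation; "ft_force": force on the tool from outside, world axes, zero at the start; "wrist_torque": the same for the moment, N m; "grip_width": finger opening in m.
Only numpy, scipy, OpenCV 4.12 (cv2) and the standard library are available. Lean on these libraries where they do the work, as an engineer would, in place of code of your own. Each camera call takes 0.05 s, during which the arm holds its last target.

### The job

On the gas metering valve with the square block and two front hose tails, turn the knob until its pointer points straight at the raised index post, then swing the lever of the lock ring under the knob clockwise (seen from above) fully home so that the setting is locked, and let go. Keep the ring loose until the knob is set, and do not touch the round valve with a single front hose tail, which is already set and locked.

Things in the scene. Friction and masses are not known exactly. Their poses are not given: they have to be found in the camera images.
- twin_valve: The valve to set: a fixed square aluminium block 96 x 96 x 22 mm, two brass hose tails side by side on its front face (one at the back). Origin: centre of its underside, on the vertical axis of knob and lock ring; x points to the back, away from the two tails, z up. The index post, a steel pillar 7 x 5 mm, top at z = 47 mm, stands in front at x = -44.5 mm, y = 0.
- twin_knob (a joint): Angle (rad) of the square valve's black knob: 0 when its pointer points straight at the index post, positive counter-clockwise from above; range -1.5 to 0.7, starts between -1.2 and -0.6 (so turn it counter-clockwise). At value q the pointer's direction from the axis is valve -x turned counter-clockwise by q. Steady friction about 0.08 Nm; it stays where it is left.
- knob_grip (a point): Centre of the knob's bar grip, on the axis, 72 mm over the bench. The upright bar is 44 mm long, 14 mm wide, z = 50 to 87 mm, its length along the pointer's direction; pinch it across the 14 mm. Below it a round skirt 60 mm across, z = 38 to 50 mm, with a small steel pointer that reaches 39 mm from the axis; a light line on top of the bar marks the pointer end.
- twin_lock (a joint): Angle (rad) of the dark steel lock ring under that knob (66 mm across, z = 25 to 37 mm): 0 loose, 0.95 fully home (end stop); grows clockwise from above; starts between 0 and 0.2. At value q the direction from the axis to its lever's pin is valve +x turned clockwise by 0.698 + q rad. Steady friction about 0.15 Nm (1.7 N at the pin); it stays where it is left.
- lock_pin (a point): A point on the axis of the upright steel pin at the end of the lock ring's lever, 60 mm over the bench and 90 mm from the knob's axis; it moves with the ring. The pin is 12 mm in diameter, z = 39 to 74 mm, above a 16 mm collar; pinch it or push it along its arc. The lever is a 10 mm round bar at z = 31 mm.
- single_valve: The other valve, to be left alone: same knob, ring and lever, all immovable, pointer at its post and ring home, on a fixed round aluminium body 96 mm across, 22 mm high, with only one brass hose tail in front. Origin: centre of its underside; x to the back, z up. Its lever pin is 90 mm from the axis, at valve +x turned clockwise by 1.65 rad. Either valve may stand on the left.

How it is judged (in metres and radians):
On the way, in this order (a step that is already met when the one before it is completed fails the run):
1. the pointer is at the index post, within 10 degrees, while the lock ring is still loose (less than 0.4 rad) (value of joint twin_knob between -0.175 and 0.175 rad and value of joint twin_lock below 0.4 rad), for 0.2 s.
2. the lock ring is fully home (value of joint twin_lock above 0.81 rad), for 0.2 s.
At the end, for the whole second after the job is handed in: The square valve's pointer is within 10 degrees (0.175 rad) of its index post, its lock ring is within 8 degrees of fully home (above 0.81 rad), and both are at rest (value of joint twin_knob between -0.175 and 0.175 rad and value of joint twin_lock above 0.81 rad and velocity of joint twin_knob between -0.05 and 0.05 rad/s and velocity of joint twin_lock between -0.05 and 0.05 rad/s); the robot touches nothing.
It fails at once if the robot touches the round single-tail valve (more than 1 N) (contact force between any of the fingers, the arm and single_valve above 1 N).
It also fails if it takes over 45 s, if anything falls off the work surface, if the arm or the gripper's body presses on something with over 40 N, if the wrist force passes 120 N, or if a joint passes its speed limit or range.

## Working session

There is one attempt and no reset: what is moved stays moved. The work goes in short steps, Python scripts to look and compute and a tool call to move; the robot and the scene stay as the last step left them, time stands still between calls to the robot, and variables do not carry over. Pictures are saved under pics/ and viewed, and the job is handed in when it is done.

Besides the shell and the picture viewer there is one more tool, called after "Request:" by a JSON object that holds its "fn" and its "kwargs", one argument or row to a line. jog_arm: Moves the arm, as the interface text tells. Its arguments: {"type":"object","properties":{"dr":{"type":"array","items":{"type":"array","items":{"type":"number"}}},"slide":{"type":"array","items":{"type":"array","items":{"type":"number"}}},"gripper":{"type":"array","items":{"type":"number"}},"force":{"type":"number"}},"required":["dr","slide","gripper"]}

```bash
mkdir -p pics; ls
python3 - <<'E'
from rig import observe, viewer, env
import cv2,pickle
s=observe();print({k:s[k] for k in('time_s','position','tool_rot','grip_width')},env.tcp_to_tips)
d={}
for n in('scene','side','wrist'):
    im=viewer.get_image(n);d[n]=im;cv2.imwrite(f'pics/a_{n}.png',im['pixels']);print(n,im['camera_matrix'],im['R'],im['t'])
pickle.dump(d,open('a.pkl','wb'))
E
```

```text
pics
{'time_s': 0.0, 'position': array([ 0.22959913, -0.49946955,  0.24169157]), 'tool_rot': array([[ 4.17567464e-01, -9.08645849e-01, -3.67429407e-04],
       [-9.08644720e-01, -4.17567535e-01,  1.45805701e-03],
       [-1.47828404e-03, -2.74974376e-04, -9.99998870e-01]]), 'grip_width': 0.08538810464141526} 0.011
scene [[449.87108295   0.         283.58767968]
 [  0.         449.87108295 206.24024614]
 [  0.           0.           1.        ]] [[-0.60042664 -0.79941206  0.02069323]
 [-0.47845666  0.33838689 -0.81029226]
 [ 0.64075508 -0.49642187 -0.58566052]] [0.34022134 0.32665976 0.52696471]
side [[390.89817823   0.         280.82689609]
 [  0.         390.89817823 207.53829723]
 [  0.           0.           1.        ]] [[-0.83658985 -0.54779924 -0.00578146]
 [-0.33720212  0.52322942 -0.78264021]
 [ 0.43175474 -0.65279933 -0.62244749]] [0.48559988 0.26909438 0.64062723]
wrist [[297.01024869   0.         280.79086228]
 [  0.         297.01024869 211.08066644]
 [  0.           0.           1.        ]] [[ 4.17315065e-01 -9.08761550e-01 -7.62024290e-04]
 [-8.58751646e-01 -3.94623926e-01  3.26829570e-01]
 [-2.97310860e-01 -1.35736514e-01 -9.45082986e-01]] [-0.54909005 -0.04335538  0.38107877]
```

View pics/a_scene.png

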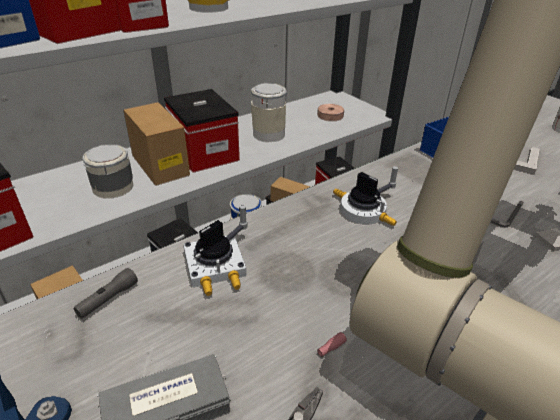

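View pics/a_side.png

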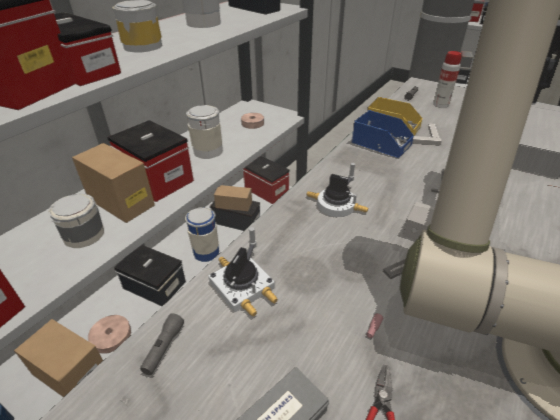

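View pics/a_wrist.png

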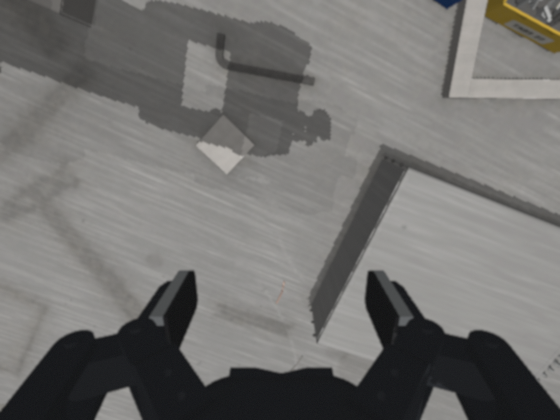

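The square valve is at about (213,255) in scene and (241,280) in side. The round valve is at (364,203) and (338,200). I'll zoom in on the square valve.

Run:
```python
import pickle,cv2
d=pickle.load(open('a.pkl','rb'))
a=d['scene']['pixels'][195:305,165:275];b=d['side']['pixels'][220:320,195:295]
cv2.imwrite('pics/z1.png',cv2.resize(a,(600,600),interpolation=cv2.INTER_CUBIC))
cv2.imwrite('pics/z2.png',cv2.resize(b,(600,600),interpolation=cv2.INTER_CUBIC))
```

```text
(no output)
```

View pics/z1.png

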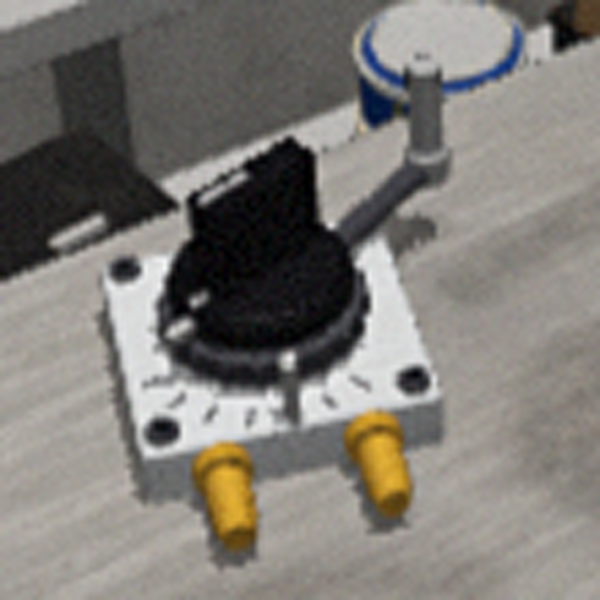

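View pics/z2.png

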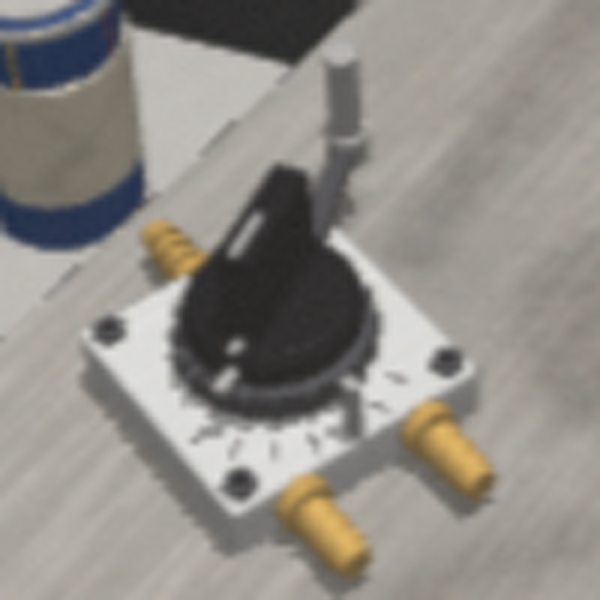

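```bash
cat > fit.py <<'E'
import pickle,numpy as np
from scipy.optimize import least_squares
d=pickle.load(open('a.pkl','rb'))
ob={'scene':dict(FL=(148,456),FR=(440,394),BL=(105,276),post=(288,356),ptr=(178,331),pin=(424,66),col=(430,158)),
'side':dict(FL=(235,514),FR=(475,370),BL=(83,338),BR=(335,231),post=(350,380),ptr=(225,384),pin=(341,52),col=(345,137))}
off={'scene':(165,195,110/600),'side':(195,220,100/600)}
def pts(p):
    x,y,yaw,qk,ql,zp=p
    c,s=np.cos(yaw),np.sin(yaw)
    L=dict(FL=(-.048,.048,.022),FR=(-.048,-.048,.022),BL=(.048,.048,.022),BR=(.048,-.048,.022),post=(-.0445,0,.047),
     ptr=(-.037*np.cos(qk),-.037*np.sin(qk),zp))
    a=-(0.698+ql)
    L['pin']=(.09*np.cos(a),.09*np.sin(a),.074);L['col']=(.09*np.cos(a),.09*np.sin(a),.039)
    return {k:np.array([x+c*v[0]-s*v[1],y+s*v[0]+c*v[1],v[2]]) for k,v in L.items()}
def res(p,full=False):
    P=pts(p);r={}
    for n in ob:
        im=d[n];u0,v0,s=off[n]
        for k,(u,v) in ob[n].items():
            c=im['R']@P[k]+im['t'];h=im['camera_matrix']@c;h=h[:2]/h[2]
            r[n,k]=h-[(u+.5)*s-.5+u0,(v+.5)*s-.5+v0]
    if full: return r
    return np.r_[np.concatenate(list(r.values())),(p[5]-.044)*200]
best=None
for yaw in np.arange(-3,3.1,.75):
    f=least_squares(res,[.5,-.0+.3,yaw,-.9,.1,.044],loss='soft_l1',x_scale=[.1,.1,1,1,1,.01])
    if best is None or f.cost<best.cost: best=f
if __name__=='__main__':
    print(best.x,best.cost)
    for k,v in res(best.x,True).items(): print(k,v.round(2))
    print(pts(best.x))
E
python3 fit.py
python3 - <<'E'
import pickle,numpy as np
d=pickle.load(open('a.pkl','rb'))
# round valve approx: bench-plane intersection at z=.03
for n,uv in(('scene',(364,203)),('side',(338,200))):
    im=d[n];r=im['R'].T@np.linalg.inv(im['camera_matrix'])@[*uv,1];C=-im['R'].T@im['t'];print(C,C+r*(.03-C[2])/r[2])
E
```

```text
[ 0.57252199  0.15320749 -0.339143   -1.00669993  0.15928328  0.04528007] 14.77419593040108
('scene', 'FL') [-1.55  0.37]
('scene', 'FR') [0.64 0.61]
('scene', 'BL') [-0.98 -2.42]
('scene', 'post') [-0.26  0.88]
('scene', 'ptr') [-0.88  0.19]
('scene', 'pin') [-0.27 -0.17]
('scene', 'col') [-0.76 -2.17]
('side', 'FL') [0.24 0.3 ]
('side', 'FR') [ 1.91 -0.15]
('side', 'BL') [ 0.03 -1.51]
('side', 'BR') [-1.92 -4.65]
('side', 'post') [0.86 0.21]
('side', 'ptr') [ 0.5  -0.04]
('side', 'pin') [0.78 0.2 ]
('side', 'col') [ 0.96 -1.65]
{'FL': array([0.54322466, 0.21444201, 0.022     ]), 'FR': array([0.51128747, 0.12391016, 0.022     ]), 'BL': array([0.63375651, 0.18250482, 0.022     ]), 'BR': array([0.60181932, 0.09197297, 0.022     ]), 'post': array([0.5305567 , 0.16801171, 0.047     ]), 'ptr': array([0.56426873, 0.18927526, 0.04528007]), 'pin': array([0.60543375, 0.06944105, 0.074     ]), 'col': array([0.60543375, 0.06944105, 0.039     ])}
[0.02291518 0.42303647 0.56627202] [ 0.52265447 -0.17432073  0.03      ]
[0.22039328 0.54341417 0.61216837] [ 0.52276961 -0.16779504  0.03      ]
```

```bash
cat > ov.py <<'E'
from fit import *
import cv2
def overlay(d,p,name,boxes):
    x,y,yaw,qk,ql,zp=p;c,s=np.cos(yaw),np.sin(yaw)
    W=lambda L:np.array([[x+c*a-s*b,y+s*a+c*b,z] for a,b,z in L])
    circ=lambda r,z:[(r*np.cos(t),r*np.sin(t),z) for t in np.linspace(0,2*np.pi,50)]
    k,l=np.cos(qk),np.sin(qk)
    bar=lambda z:[(-(k*a-l*b),-(l*a+k*b),z) for a,b in((.022,.007),(.022,-.007),(-.022,-.007),(-.022,.007),(.022,.007))]
    a=-(.698+ql);px,py=.09*np.cos(a),.09*np.sin(a)
    sq=[(-.048,-.048),(-.048,.048),(.048,.048),(.048,-.048),(-.048,-.048)]
    lines=[[(u,v,z) for u,v in sq] for z in(0,.022)]+[circ(.03,.038),circ(.03,.05),bar(.05),bar(.087),[(px,py,.039),(px,py,.074)],[(0,0,.031),(px,py,.031)],[(-.0445,0,.022),(-.0445,0,.047)],[(-.03*k,-.03*l,.044),(-.039*k,-.039*l,.044)]]
    for n,(u0,u1,v0,v1) in boxes.items():
        im=d[n];S=600/max(u1-u0,v1-v0);I=cv2.resize(im['pixels'][v0:v1,u0:u1],None,fx=S,fy=S,interpolation=cv2.INTER_CUBIC)
        for L in lines:
            C=W(L)@im['R'].T+im['t'];h=C@im['camera_matrix'].T;h=h[:,:2]/h[:,2:]
            h=((h-[u0,v0]+.5)*S-.5).round().astype(int)
            cv2.polylines(I,[h.reshape(-1,1,2)],False,(0,0,255),1)
        cv2.imwrite(f'pics/{name}_{n}.png',I)
if __name__=='__main__':
    overlay(d,best.x,'ov1',{'scene':(165,275,195,305),'side':(195,295,220,320)})
E
python3 ov.py
```

```text
(no output)
```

View pics/ov1_scene.png

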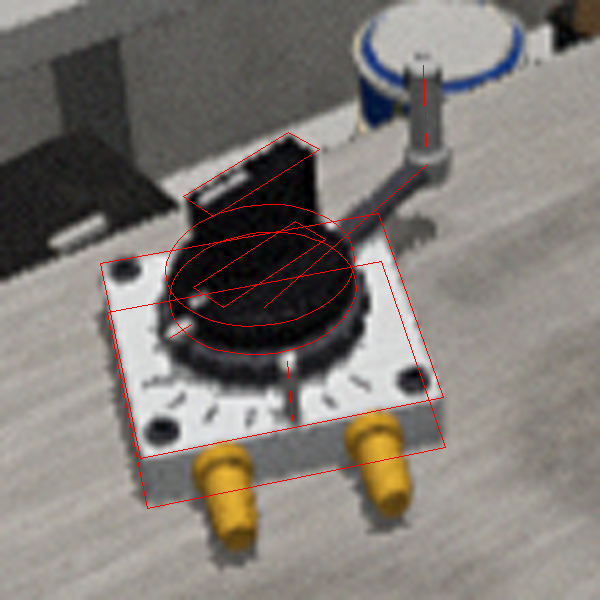

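View pics/ov1_side.png

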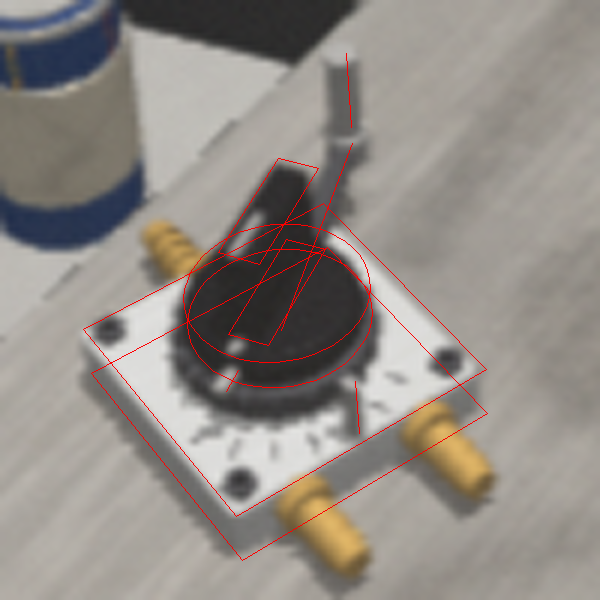

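The overlay fits to within a few mm: square valve at (0.5725, 0.153), yaw -0.34, knob about -1.0, lock about 0.16. Next I move above it and refine with the wrist camera.

```bash
cat > h.py <<'E'
import numpy as np
from rig import observe
def to(x,y,z,ang=None):
    s=observe();R=s['tool_rot'];d=R.T@(np.array([x,y,z])-s['position'])
    a=np.arctan2(R[1,0],R[0,0])
    print('t',s['time_s'],'pos',s['position'].round(4),'xang',a.round(4),'tilt',R[:,2].round(4),'w',round(s['grip_width'],4),'F',s['ft_force'].round(1),'T',s['wrist_torque'].round(2))
    print('slide total',d.round(4), 'rz total', None if ang is None else round(-(ang-a),4),'q',s['q'].round(1))
E
python3 - <<'E'
from h import *
import pickle
to(.5725,.153,.24,.225)
im=pickle.load(open('a.pkl','rb'))['wrist'];s=observe()
C=-im['R'].T@im['t'];print('cam in tool',s['tool_rot'].T@(C-s['position']))
for h in(.087,.15,.24):
    P=s['position']+[0,0,-h];c=im['R']@P+im['t'];u=im['camera_matrix']@c;print(h,u[:2]/u[2])
E
```

```text
t 0.15 pos [ 0.2296 -0.4995  0.2419] xang -1.14 tilt [-2.0e-04  1.1e-03 -1.0e+00] w 0.0851 F [ 0.   0.1 -1.6] T [-0.03 -0.03 -0.05]
slide total [-0.4497 -0.584   0.0025] rz total -1.365 q [-77.7  21.8  74.4   0.   83.9 -12.3]
cam in tool [-0.00053507 -0.08337521 -0.13201387]
0.087 [281.54102069 220.18241983]
0.15 [281.43752365 197.52149354]
0.24 [281.34610368 177.50486884]
```

Request:
{"fn": "jog_arm", "kwargs": {
  "dr": [
    [0, 0, 0],
    [0, 0, 0],
    [0, 0, 0],
    [0, 0, 0],
    [0, 0, 0],
    [0, 0, 0],
    [0, 0, 0],
    [0, 0, 0],
    [0, 0, 0],
    [0, 0, 0]
  ],
  "slide": [
    [-0.015, -0.02, 0],
    [-0.028, -0.036, 0],
    [-0.028, -0.036, 0],
    [-0.028, -0.036, 0],
    [-0.028, -0.036, 0],
    [-0.028, -0.036, 0],
    [-0.028, -0.036, 0],
    [-0.028, -0.036, 0],
    [-0.028, -0.036, 0],
    [-0.028, -0.036, 0]
  ],
  "gripper": [1, 1, 1, 1, 1, 1, 1, 1, 1, 1]
}}

```text
time_s: 1.15
position: [0.4312, -0.1116, 0.2423]
tool_rot: [[0.417, -0.909, 0.0], [-0.909, -0.417, -0.0], [0.0, -0.0, -1.0]]
ft_force: [0.1, -0.4, -0.9]
grip_width: 0.0854
```

Request:
{"fn": "jog_arm", "kwargs": {
  "dr": [
    [0, 0, 0],
    [0, 0, 0],
    [0, 0, 0],
    [0, 0, 0],
    [0, 0, 0],
    [0, 0, 0],
    [0, 0, 0],
    [0, 0, 0],
    [0, 0, -0.1],
    [0, 0, -0.1]
  ],
  "slide": [
    [-0.028, -0.036, 0],
    [-0.028, -0.036, 0],
    [-0.028, -0.036, 0],
    [-0.028, -0.036, 0],
    [-0.028, -0.036, 0],
    [-0.028, -0.036, 0],
    [-0.015, -0.024, 0],
    [0, 0, 0],
    [0, 0, 0],
    [0, 0, 0]
  ],
  "gripper": [1, 1, 1, 1, 1, 1, 1, 1, 1, 1]
}}

```text
time_s: 2.15
position: [0.5721, 0.1527, 0.242]
tool_rot: [[0.593, -0.805, -0.001], [-0.805, -0.593, -0.0], [-0.0, 0.001, -1.0]]
ft_force: [-0.5, -0.5, 0.7]
grip_width: 0.0853
```

Request:
{"fn": "jog_arm", "kwargs": {
  "dr": [
    [0, 0, -0.13],
    [0, 0, -0.13],
    [0, 0, -0.13],
    [0, 0, -0.13],
    [0, 0, -0.13],
    [0, 0, -0.13],
    [0, 0, -0.13],
    [0, 0, -0.13],
    [0, 0, -0.12],
    [0, 0, 0]
  ],
  "slide": [
    [0, 0, 0],
    [0, 0, 0],
    [0, 0, 0],
    [0, 0, 0],
    [0, 0, 0],
    [0, 0, 0],
    [0, 0, 0],
    [0, 0, 0],
    [0, 0, 0],
    [0, 0, 0]
  ],
  "gripper": [1, 1, 1, 1, 1, 1, 1, 1, 1, 1]
}}

```text
time_s: 3.15
position: [0.5721, 0.1524, 0.2422]
tool_rot: [[0.976, 0.219, -0.001], [0.219, -0.976, -0.0], [-0.001, 0.0, -1.0]]
ft_force: [0.0, 0.2, 0.4]
grip_width: 0.0855
```

Run:
```python
from h import *
from rig import viewer
import pickle,cv2
from ov import overlay,best
im=viewer.get_image('wrist');pickle.dump({'wrist':im},open('b.pkl','wb'))
to(.5725,.153,.24,.225)
overlay({'wrist':im},best.x,'b',{'wrist':(120,440,60,360)})
cv2.imwrite('pics/b_raw.png',im['pixels'])
```

```text
t 3.2 pos [0.5722 0.1525 0.2422] xang 0.2168 tilt [-5.e-04 -1.e-04 -1.e+00] w 0.0854 F [-0.2  0.   0.3] T [-0.03  0.03  0.01]
slide total [ 0.0005 -0.0005  0.0022] rz total -0.0082 q [ 3.5 26.1 67.3 -0.  86.6 -8.9]
```

View pics/b_wrist.png

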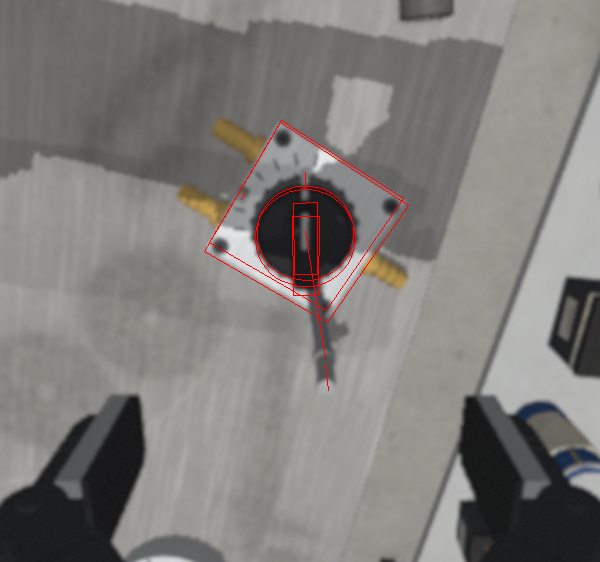

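View pics/b_raw.png

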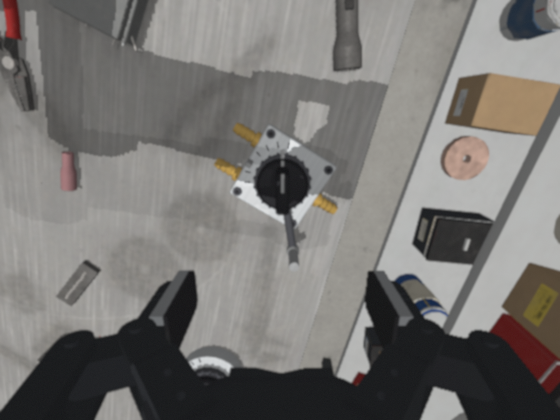

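The wrist overlay agrees to about 1 mm: knob skirt centred at (304,235) in the crop, pointer straight up, pin at (326,385). Now I descend and pinch the bar.

Request:
{"fn": "jog_arm", "kwargs": {
  "dr": [
    [0, 0, -0.008],
    [0, 0, 0],
    [0, 0, 0],
    [0, 0, 0],
    [0, 0, 0],
    [0, 0, 0],
    [0, 0, 0],
    [0, 0, 0],
    [0, 0, 0],
    [0, 0, 0]
  ],
  "slide": [
    [0, 0, 0.01],
    [0, 0, 0.025],
    [0, 0, 0.03],
    [0, 0, 0.03],
    [0, 0, 0.025],
    [0, 0, 0.02],
    [0, 0, 0.015],
    [0, 0, 0.012],
    [0, 0, 0.005],
    [0, 0, 0]
  ],
  "gripper": [0, 0, 0, 0, 0, 0, 0, 0, 0, 0],
  "force": 25
}}

```text
time_s: 4.2
position: [0.5722, 0.153, 0.0698]
tool_rot: [[0.974, 0.225, -0.001], [0.225, -0.974, -0.0], [-0.001, -0.0, -1.0]]
ft_force: [-0.9, -0.4, 1.1]
grip_width: 0.0425
```

Request:
{"fn": "jog_arm", "kwargs": {
  "dr": [
    [0, 0, 0],
    [0, 0, 0],
    [0, 0, 0],
    [0, 0, 0],
    [0, 0, 0],
    [0, 0, 0],
    [0, 0, 0],
    [0, 0, 0],
    [0, 0, 0],
    [0, 0, 0]
  ],
  "slide": [
    [0, 0, 0],
    [0, 0, 0],
    [0, 0, 0],
    [0, 0, 0],
    [0, 0, 0],
    [0, 0, 0],
    [0, 0, 0],
    [0, 0, 0],
    [0, 0, 0],
    [0, 0, 0]
  ],
  "gripper": [-0.4, -0.5, -1, -1, -1, -1, -1, -1, -1, -1],
  "force": 25
}}

```text
time_s: 5.2
position: [0.5731, 0.1531, 0.0711]
tool_rot: [[0.974, 0.226, 0.002], [0.226, -0.974, 0.0], [0.002, 0.0, -1.0]]
ft_force: [2.8, 1.1, 6.5]
grip_width: 0.0139
```

Run:
```python
from h import *
from rig import viewer
import pickle,cv2,numpy as np
to(.5725,.153,.07,-.339+np.pi/2)
I=[viewer.get_image(n)['pixels'] for n in('scene','side')]
cv2.imwrite('pics/c.png',np.hstack([cv2.resize(I[0][150:310,140:300],(400,400)),cv2.resize(I[1][190:330,170:310],(400,400))]))
```

```text
t 5.2 pos [0.5731 0.1531 0.0711] xang 0.2279 tilt [ 2.1e-03  3.0e-04 -1.0e+00] w 0.0139 F [2.8 1.1 6.5] T [ 0.12 -0.27 -0.02]
slide total [-0.0006  0.      0.0011] rz total -1.0039 q [ 3.5 35.7 80.9  0.  63.3 -9.5]
```

View pics/c.png

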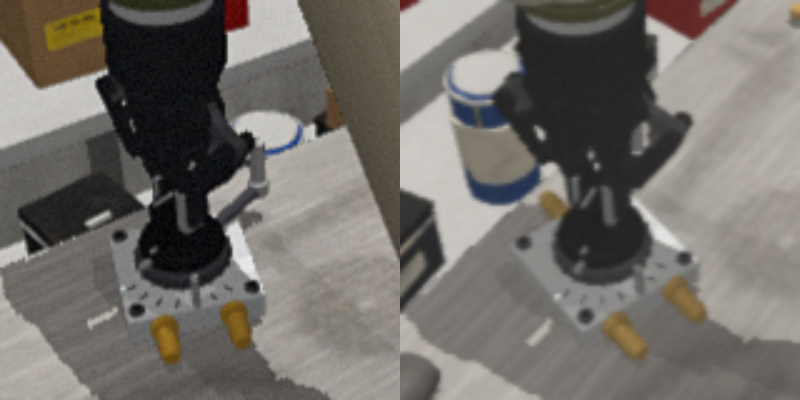

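Request:
{"fn": "jog_arm", "kwargs": {
  "dr": [
    [0, 0, -0.05],
    [0, 0, -0.12],
    [0, 0, -0.12],
    [0, 0, -0.12],
    [0, 0, -0.12],
    [0, 0, -0.12],
    [0, 0, -0.12],
    [0, 0, -0.12],
    [0, 0, -0.07],
    [0, 0, -0.045]
  ],
  "slide": [
    [0, 0, 0],
    [0, 0, 0],
    [0, 0, 0],
    [0, 0, 0],
    [0, 0, 0],
    [0, 0, 0],
    [0, 0, 0],
    [0, 0, 0],
    [0, 0, 0],
    [0, 0, 0]
  ],
  "gripper": [-1, -1, -1, -1, -1, -1, -1, -1, -1, -1]
}}

```text
time_s: 6.3
position: [0.5743, 0.1541, 0.0711]
tool_rot: [[0.329, 0.944, 0.005], [0.944, -0.329, 0.002], [0.004, 0.004, -1.0]]
ft_force: [8.5, 7.6, 0.5]
grip_width: 0.0138
```

Run:
```python
from h import *
from rig import viewer
import pickle,cv2,numpy as np
to(.5725,.153,.07,-.339+np.pi/2)
I=[viewer.get_image(n)['pixels'] for n in('scene','side')]
cv2.imwrite('pics/d.png',np.hstack([cv2.resize(I[0][215:295,170:250],(400,400)),cv2.resize(I[1][240:320,200:280],(400,400))]))
```

```text
t 6.3 pos [0.5743 0.1541 0.0711] xang 1.2354 tilt [ 0.0054  0.0023 -1.    ] w 0.0138 F [8.5 7.6 0.5] T [ 1.13 -1.14 -0.09]
slide total [-0.0017 -0.0013  0.0011] rz total 0.0036 q [  3.6  35.7  80.8   0.1  63.2 -67.3]
```

View pics/d.png

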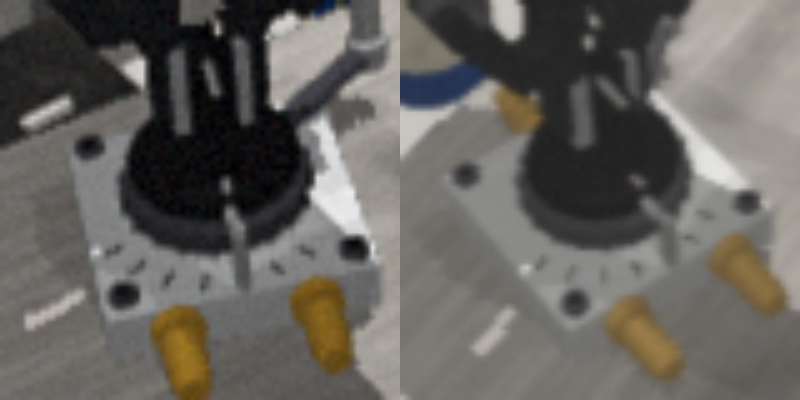

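The pointer lines up with the post in both views, at (230,205) and (645,195). I release, lift and check.

Request:
{"fn": "jog_arm", "kwargs": {
  "dr": [
    [0, 0, 0],
    [0, 0, 0],
    [0, 0, 0],
    [0, 0, 0],
    [0, 0, 0],
    [0, 0, 0],
    [0, 0, 0],
    [0, 0, 0],
    [0, 0, 0],
    [0, 0, 0]
  ],
  "slide": [
    [0, 0, 0],
    [0, 0, 0],
    [0, 0, 0],
    [0, 0, 0],
    [0, 0, 0],
    [0, 0, -0.01],
    [0, 0, -0.03],
    [0, 0, -0.04],
    [0, 0, -0.04],
    [0, 0, -0.03]
  ],
  "gripper": [-0.5, -0.3, 0, 0, 0, 0, 0, 0, 0, 0]
}}

```text
time_s: 7.4
position: [0.5725, 0.153, 0.2239]
tool_rot: [[0.331, 0.943, 0.003], [0.943, -0.331, 0.0], [0.001, 0.003, -1.0]]
ft_force: [0.1, -0.4, -0.2]
grip_width: 0.0427
```

Run:
```python
from h import *
from rig import viewer
import pickle,cv2,numpy as np
from ov import overlay,best
p=best.x.copy();p[3]=0
D={n:viewer.get_image(n) for n in('wrist','scene','side')};pickle.dump(D,open('e.pkl','wb'))
to(.5725,.153,.07)
overlay(D,p,'e',{'wrist':(160,400,80,320),'scene':(165,275,195,305),'side':(195,295,220,320)})
```

```text
t 7.55 pos [0.5729 0.1531 0.2229] xang 1.2331 tilt [ 4.7e-03  3.0e-04 -1.0e+00] w 0.0428 F [-1.5  0.2 -1.1] T [ 0.04  0.05 -0.02]
slide total [-0.0005 -0.001   0.1529] rz total None q [  3.5  26.8  69.3   0.   83.6 -67.1]
```

View pics/e_wrist.png

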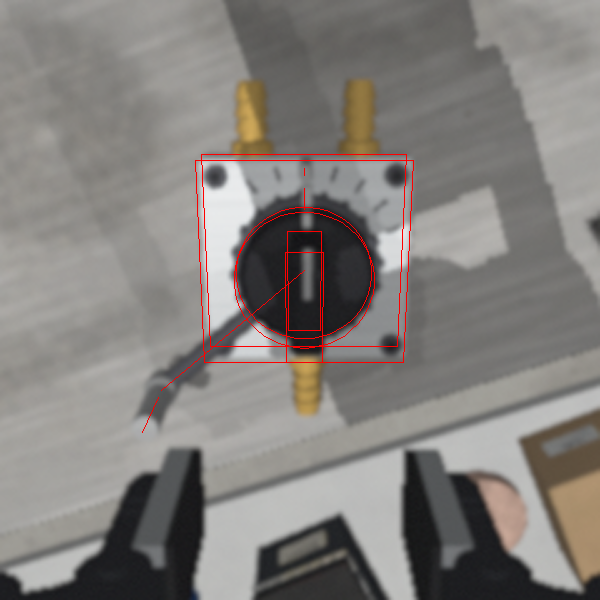

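View pics/e_scene.png

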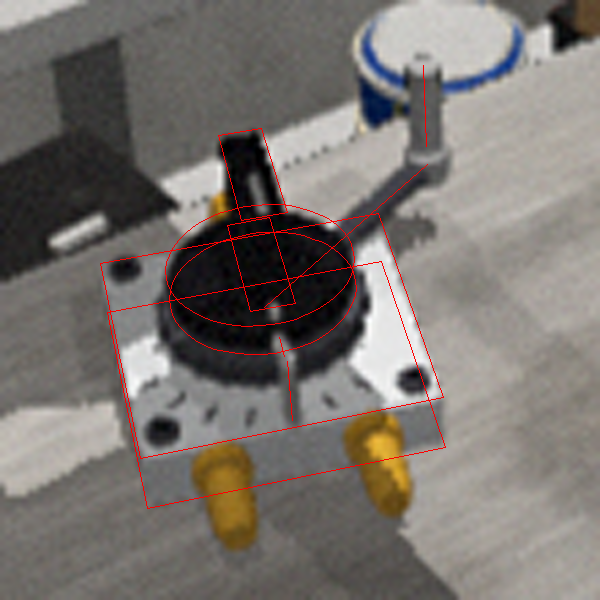

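The knob is set: in the overlay its pointer, bar line and post are collinear. Now over the pin, jaws along its tangent.

Request:
{"fn": "jog_arm", "kwargs": {
  "dr": [
    [0, 0, 0.1],
    [0, 0, 0.13],
    [0, 0, 0.13],
    [0, 0, 0.13],
    [0, 0, 0.13],
    [0, 0, 0.13],
    [0, 0, 0.129],
    [0, 0, 0],
    [0, 0, 0],
    [0, 0, 0]
  ],
  "slide": [
    [0, 0, 0],
    [0, 0, 0],
    [0, 0, 0],
    [0, 0, 0],
    [0, 0, 0],
    [0, 0, 0],
    [0, 0, 0],
    [0.001, 0.03, 0],
    [0, 0.03, 0],
    [0, 0.027, 0]
  ],
  "gripper": [0, 0, 0, 0, 0, 0, 0, 0, 0, 0]
}}

```text
time_s: 8.55
position: [0.6033, 0.0707, 0.2191]
tool_rot: [[0.938, 0.347, -0.002], [0.347, -0.938, 0.0], [-0.002, -0.001, -1.0]]
ft_force: [1.0, -0.1, -0.2]
grip_width: 0.0426
```

Request:
{"fn": "jog_arm", "kwargs": {
  "dr": [
    [0, 0, 0],
    [0, 0, 0],
    [0, 0, 0],
    [0, 0, 0],
    [0, 0, 0],
    [0, 0, 0],
    [0, 0, 0],
    [0, 0, 0],
    [0, 0, 0],
    [0, 0, 0]
  ],
  "slide": [
    [0, 0, 0],
    [0, 0, 0.02],
    [0, 0, 0.02],
    [0, 0, 0.02],
    [0, 0, 0.01],
    [0, 0, 0],
    [0, 0, 0],
    [0, 0, 0],
    [0, 0, 0],
    [0, 0, 0]
  ],
  "gripper": [0, 0, 0, 0, 0, 0, 0, 0, 0, 0]
}}

```text
time_s: 9.55
position: [0.6036, 0.0717, 0.1509]
tool_rot: [[0.938, 0.347, 0.001], [0.347, -0.938, -0.0], [0.001, 0.0, -1.0]]
ft_force: [-0.1, 1.3, 0.5]
grip_width: 0.0425
```

Run:
```python
from h import *
from rig import viewer
import pickle,cv2,numpy as np
from ov import overlay,best
p=best.x.copy();p[3]=0
D={n:viewer.get_image(n) for n in('wrist','scene','side')};pickle.dump(D,open('f.pkl','wb'))
to(.6035,.0717,.058,.354)
overlay(D,p,'f',{'wrist':(130,430,60,360)})
im=D['wrist']
for q in [(.6035,.0717),(.6054,.0694)]:
  c=im['R']@[*q,.074]+im['t'];u=im['camera_matrix']@c;print((u[:2]/u[2]-[130,60])*2)
```

```text
t 9.7 pos [0.6035 0.0718 0.1505] xang 0.3539 tilt [ 3.e-04  0.e+00 -1.e+00] w 0.0425 F [0.8 1.  0.8] T [ 0.03  0.   -0.01]
slide total [-0.0001  0.      0.0925] rz total -0.0001 q [ -4.4  31.9  73.    0.   75.2 -24.6]
[303.82915161 333.06117345]
[306.40926726 339.92164322]
```

View pics/f_wrist.png

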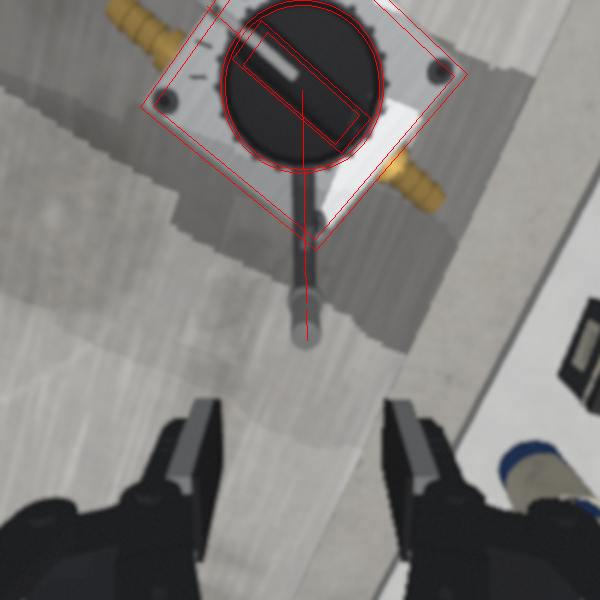

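The pin top is at (306,334), within 1 mm of the predicted (304,333). Descend and pinch.

Request:
{"fn": "jog_arm", "kwargs": {
  "dr": [
    [0, 0, 0],
    [0, 0, 0],
    [0, 0, 0],
    [0, 0, 0],
    [0, 0, 0],
    [0, 0, 0],
    [0, 0, 0],
    [0, 0, 0],
    [0, 0, 0],
    [0, 0, 0]
  ],
  "slide": [
    [0, 0, 0.015],
    [0, 0, 0.02],
    [0, 0, 0.02],
    [0, 0, 0.02],
    [0, 0, 0.015],
    [0, 0, 0.002],
    [0, 0, 0],
    [0, 0, 0],
    [0, 0, 0],
    [0, 0, 0]
  ],
  "gripper": [0, 0, 0, 0, 0, 0, -0.3, -0.5, -0.6, -0.7],
  "force": 20
}}

```text
time_s: 10.7
position: [0.604, 0.0718, 0.0591]
tool_rot: [[0.938, 0.347, 0.002], [0.347, -0.938, -0.0], [0.002, 0.001, -1.0]]
ft_force: [0.6, 0.8, 1.6]
grip_width: 0.0126
```

Request:
{"fn": "jog_arm", "kwargs": {
  "dr": [
    [0, 0, 0],
    [0, 0, 0],
    [0, 0, 0],
    [0, 0, 0],
    [0, 0, 0],
    [0, 0, 0],
    [0, 0, 0],
    [0, 0, 0],
    [0, 0, 0],
    [0, 0, 0]
  ],
  "slide": [
    [0, 0, 0],
    [0, 0, 0],
    [0, 0, 0],
    [0, 0, 0],
    [0, 0, 0],
    [0, 0, 0],
    [0, 0, 0],
    [0, 0, 0],
    [0, 0, 0],
    [0, 0, 0]
  ],
  "gripper": [-1, -1, -1, -1, -1, -1, -1, -1, -1, -1],
  "force": 20
}}

```text
time_s: 11.7
position: [0.6041, 0.0718, 0.0591]
tool_rot: [[0.938, 0.347, 0.002], [0.347, -0.938, -0.0], [0.002, 0.001, -1.0]]
ft_force: [1.1, 0.8, 6.1]
grip_width: 0.0103
```

Run:
```python
from h import *
from rig import viewer
import cv2,numpy as np
to(.6035,.0717,.058,.354)
I=[viewer.get_image(n)['pixels'] for n in('scene','side')]
cv2.imwrite('pics/g.png',np.hstack([cv2.resize(I[0][180:300,170:290],(400,400)),cv2.resize(I[1][200:320,190:310],(400,400))]))
# arc rows: axis, start from cmd pose; per-row slide in tool axes with turn phi per row (cw => rz +)
A=np.array([.573,.154]);p0=np.array([.6035,.0717]);
for ph in(.0875,.1): print(ph,'chord', 2*np.linalg.norm(p0-A)*np.sin(ph/2), (p0-A), np.linalg.norm(p0-A),np.arctan2(*(p0-A)[::-1]))
```

```text
t 11.7 pos [0.6041 0.0718 0.0591] xang 0.3541 tilt [ 1.9e-03 -1.0e-04 -1.0e+00] w 0.0103 F [1.1 0.8 6.1] T [-0.01 -0.14 -0.02]
slide total [-0.0005 -0.0001  0.0011] rz total 0.0001 q [ -4.4  37.8  78.8   0.   63.3 -24.6]
0.0875 chord 0.007677408880151883 [ 0.0305 -0.0823] 0.08776981257812964 -1.2158928195374374
0.1 chord 0.008773324639396106 [ 0.0305 -0.0823] 0.08776981257812964 -1.2158928195374374
```

View pics/g.png

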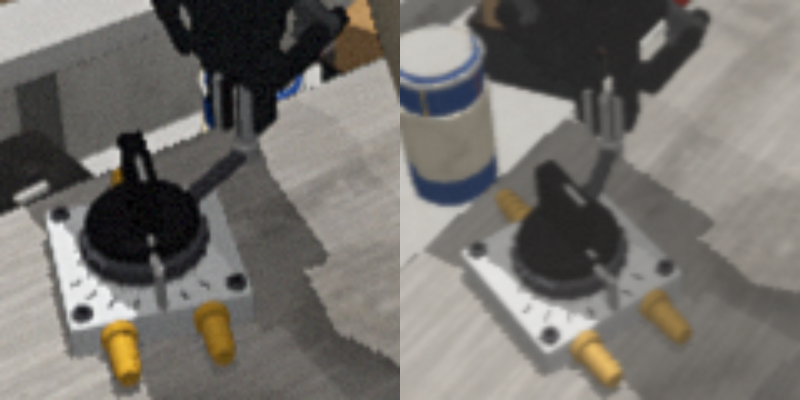

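Pinched, with the knob still on its post. I swing along the arc, alternating turn and slide rows.

Request:
{"fn": "jog_arm", "kwargs": {
  "dr": [
    [0, 0, 0.05],
    [0, 0, 0],
    [0, 0, 0.1],
    [0, 0, 0],
    [0, 0, 0.1],
    [0, 0, 0],
    [0, 0, 0.1],
    [0, 0, 0],
    [0, 0, 0.1],
    [0, 0, 0]
  ],
  "slide": [
    [0, 0, 0],
    [-0.0088, 0, 0],
    [0, 0, 0],
    [-0.0088, 0, 0],
    [0, 0, 0],
    [-0.0088, 0, 0],
    [0, 0, 0],
    [-0.0088, 0, 0],
    [0, 0, 0],
    [-0.0088, 0, 0]
  ],
  "gripper": [-1, -1, -1, -1, -1, -1, -1, -1, -1, -1]
}}

```text
time_s: 12.8
position: [0.5609, 0.0667, 0.0589]
tool_rot: [[0.995, -0.097, 0.003], [-0.097, -0.995, -0.001], [0.003, 0.001, -1.0]]
ft_force: [1.8, 1.0, 4.7]
grip_width: 0.0107
```

Run:
```python
from h import *
from rig import viewer
import cv2,numpy as np
to(.6035,.0717,.058,.354)
p=observe()['position'][:2]-[.573,.154];print(np.linalg.norm(p),np.arctan2(p[1],p[0]), 'lock~',-np.arctan2(p[1],p[0])-.339-.698)
I=[viewer.get_image(n)['pixels'] for n in('scene','side')]
cv2.imwrite('pics/h.png',np.hstack([cv2.resize(I[0][180:300,170:290],(400,400)),cv2.resize(I[1][200:320,190:310],(400,400))]))
```

```text
t 12.8 pos [0.5609 0.0667 0.0589] xang -0.0975 tilt [ 2.7e-03 -8.0e-04 -1.0e+00] w 0.0107 F [1.8 1.  4.7] T [ 0.14 -0.38 -0.04]
slide total [ 0.0419 -0.0092  0.001 ] rz total -0.4515 q [-5.2 34.4 86.4 -0.  59.1  0.4]
0.08816825771491221 -1.708462964533272 lock~ 0.6714629645332721
```

View pics/h.png

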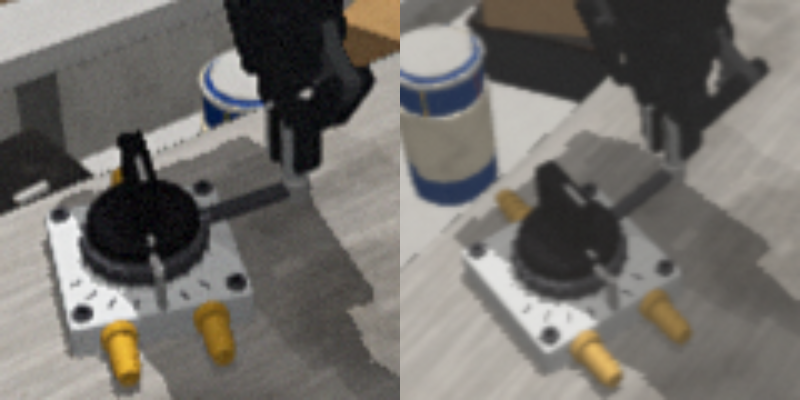

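Lever is moving with the pin (lock about 0.67), and the knob hasn't moved. Continue to the stop with slight overtravel.

Request:
{"fn": "jog_arm", "kwargs": {
  "dr": [
    [0, 0, 0.1],
    [0, 0, 0],
    [0, 0, 0.1],
    [0, 0, 0],
    [0, 0, 0.1],
    [0, 0, 0],
    [0, 0, 0],
    [0, 0, 0],
    [0, 0, 0],
    [0, 0, 0]
  ],
  "slide": [
    [0, 0, 0],
    [-0.0088, 0, 0],
    [0, 0, 0],
    [-0.0088, 0, 0],
    [0, 0, 0],
    [-0.006, 0, 0],
    [-0.003, 0, 0],
    [-0.001, 0, 0],
    [0, 0, 0],
    [0, 0, 0]
  ],
  "gripper": [-1, -1, -1, -1, -1, -1, -1, -1, -1, -1]
}}

```text
time_s: 13.9
position: [0.5371, 0.0734, 0.0589]
tool_rot: [[0.923, -0.385, 0.008], [-0.385, -0.923, -0.003], [0.009, -0.0, -1.0]]
ft_force: [14.6, -9.7, -3.8]
grip_width: 0.0105
```

Run:
```python
from h import *
from rig import viewer
import cv2,numpy as np
to(.6035,.0717,.058,.354)
p=observe()['position'][:2]-[.573,.154];print(np.linalg.norm(p),np.arctan2(p[1],p[0]), 'lock~',-np.arctan2(p[1],p[0])-.339-.698)
I=[viewer.get_image(n)['pixels'] for n in('scene','side')]
cv2.imwrite('pics/i.png',np.hstack([cv2.resize(I[0][180:300,170:290],(400,400)),cv2.resize(I[1][200:320,190:310],(400,400))]))
```

```text
t 13.9 pos [0.5371 0.0734 0.0589] xang -0.3948 tilt [ 0.0085 -0.0031 -1.    ] w 0.0105 F [14.6 -9.7 -3.8] T [-1.56 -2.17 -0.03]
slide total [ 0.0619 -0.0239  0.0015] rz total -0.7488 q [-4.7 32.6 90.4 -0.2 56.5 18. ]
0.08820545392111792 -1.9893547373790268 lock~ 0.9523547373790269
```

View pics/i.png

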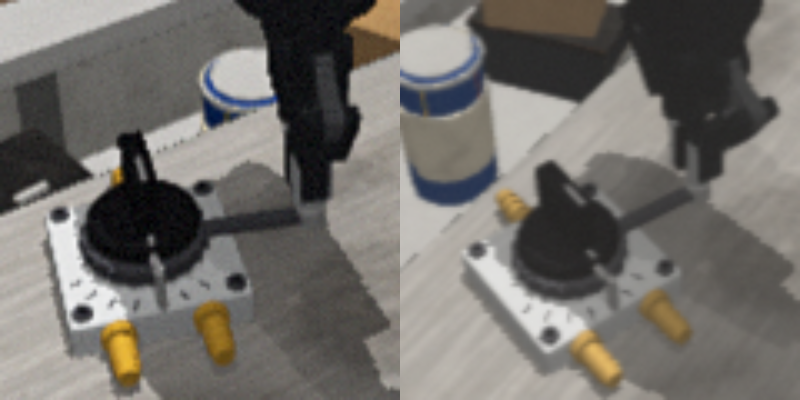

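It is at the end stop: 17 N tangential, lock about 0.95. Release symmetrically and lift.

Request:
{"fn": "jog_arm", "kwargs": {
  "dr": [
    [0, 0, 0],
    [0, 0, 0],
    [0, 0, 0],
    [0, 0, 0],
    [0, 0, 0],
    [0, 0, 0],
    [0, 0, 0],
    [0, 0, 0],
    [0, 0, 0],
    [0, 0, 0]
  ],
  "slide": [
    [0.002, 0, 0],
    [0, 0, 0],
    [0, 0, 0],
    [0, 0, 0],
    [0, 0, 0],
    [0, 0, -0.01],
    [0, 0, -0.03],
    [0, 0, -0.04],
    [0, 0, -0.04],
    [0, 0, -0.03]
  ],
  "gripper": [-1, -0.6, -0.3, 0, 0, 0, 0, 0, 0, 0]
}}

```text
time_s: 15.0
position: [0.5358, 0.0747, 0.2116]
tool_rot: [[0.923, -0.385, 0.003], [-0.385, -0.923, -0.0], [0.003, -0.001, -1.0]]
ft_force: [-0.7, -0.9, -0.0]
grip_width: 0.0426
```

Request:
{"fn": "jog_arm", "kwargs": {
  "dr": [
    [0, 0, 0],
    [0, 0, 0],
    [0, 0, 0],
    [0, 0, 0],
    [0, 0, 0],
    [0, 0, 0],
    [0, 0, 0],
    [0, 0, 0],
    [0, 0, 0],
    [0, 0, 0]
  ],
  "slide": [
    [0, 0, 0],
    [0, 0, 0],
    [0, 0, 0],
    [0, 0, 0],
    [0, 0, 0],
    [0, 0, 0],
    [0, 0, 0],
    [0, 0, 0],
    [0, 0, 0],
    [0, 0, 0]
  ],
  "gripper": [0, 0, 0, 0, 0, 0, 0, 0, 0, 0]
}}

```text
time_s: 16.0
position: [0.5357, 0.0746, 0.2083]
tool_rot: [[0.923, -0.386, 0.0], [-0.386, -0.923, 0.0], [0.0, -0.0, -1.0]]
ft_force: [-0.1, -0.2, -0.2]
grip_width: 0.0429
```

Run:
```python
from h import *
from rig import viewer
import cv2,numpy as np
from ov import overlay,best
p=best.x.copy();p[3]=0;p[4]=.95
D={n:viewer.get_image(n) for n in('wrist','scene','side')}
to(.573,.154,.2)
overlay(D,p,'j',{'wrist':(100,460,0,360),'scene':(165,275,195,305)})
```

```text
t 16.15 pos [0.5357 0.0746 0.2084] xang -0.396 tilt [ 1.e-04 -0.e+00 -1.e+00] w 0.043 F [-0.3  0.2 -0.4] T [0.02 0.02 0.  ]
slide total [ 0.0038 -0.0876  0.0084] rz total None q [-4.6 22.5 79.2 -0.  78.4 18.1]
```

View pics/j_wrist.png

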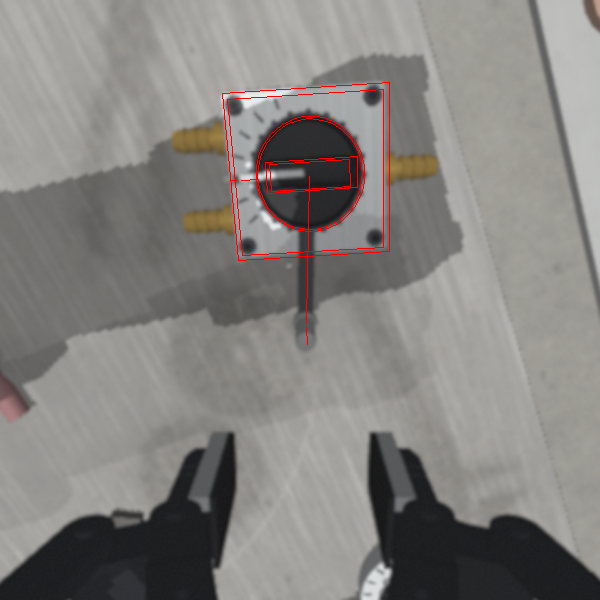

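View pics/j_scene.png

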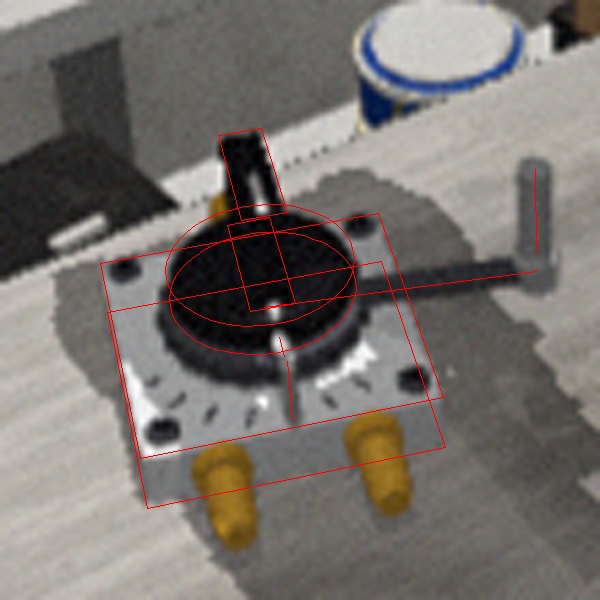

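The overlay drawn with the knob at 0 and the lock at 0.95 matches both views. The pointer, at (255,177) in wrist, lies along the post, and the pin is at (306,340). The arm is clear, so I hand in.

```bash
python3 -c "
from rig import env
print(env.close_job())"
```

```text
the job is handed in; nothing more can be done
None
```

I set the square valve, locked it and handed the job in at about 16 s of the 45 s allowed. Handing in gives no verdict.

- **Knob:** I pinched the bar grip and turned it about 58° counter-clockwise, with the ring still loose at about 0.16 rad. I then let go. The pointer stayed on the index post in every picture after that.
- **Lock ring:** I pinched the lever pin and swung it clockwise along its arc to the end stop. The wrist force rose to about 17 N there, and the measured pin position gave a lock angle of about 0.95 rad. I then opened the gripper and lifted clear.
- **Last check:** after release, a model drawn at knob 0 and lock 0.95 matched the wrist and scene pictures to within a few mm. The wrist force was about 0 N. The arm stayed well clear of the round valve.
- **Small disagreements:** the model's block corners sat 2–5 pixels off in the first scene and side pictures. While I turned the knob, the tool was pulled about 2 mm sideways with about 11 N, so my estimate of the knob's axis was 1–2 mm off. Neither affected the result.

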